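# Hand out the incubated culture dishes

### The job

Four lidded culture dishes have come out of the incubator in one stack; take the stack apart and set each dish where its next step is: the red one in the middle of the lit counting plate, the yellow one in the middle of the plating turntable, the blue one in the middle of the warming plate, and the spoilt green one flat on the floor of the steel discard pan. Keep every dish level and right way up, set each down gently rather than letting it drop, and do not disturb the tube rack or the flask.

Things in the scene. Friction and masses are not known exactly. Their poses are not given: they have to be found in the camera images.
- dish_red: bottom dish of the stack: round flat straight-sided glass dish with dark red agar, dish and lid in one piece, loose, diameter 68 mm, height 16 mm, about 65 g. Origin at the centre of its underside, z up. At the start it lies on the bench and the other three lie flat on it, each on the next larger, centres within about 2 mm; the stack is 58 mm high. Round, so gripped along any direction.
- dish_yellow: second dish from below: as the red one but yellow agar, diameter 57 mm, height 15 mm, about 48 g. Origin at the centre of its underside (16 mm above the bench at the start), z up.
- dish_blue: third dish from below: blue agar, diameter 46 mm, height 14 mm, about 34 g. Origin at the centre of its underside (31 mm above the bench at the start), z up.
- dish_green: top dish of the stack: green agar, diameter 35 mm, height 13 mm, about 22 g. Origin at the centre of its underside (45 mm above the bench at the start), z up.
- light_plate: lit counting plate, place of the red dish: fixed pale grey square housing 120 x 120 mm, 17 mm high, with a bright white lit disc 92 mm across bearing a fine grey square grid; the disc's top is 19 mm above the bench. Origin at the centre of the underside, straight below the disc's centre; z up, x and y along the sides.
- turntable: plating turntable, place of the yellow dish: fixed dark round foot 120 mm across carrying a flat aluminium disc 100 mm across, ringed in light and dark grey, that turns freely about its upright axis with slight drag; the disc's top is 36 mm above the bench. Origin at the centre of the underside, on the axis, z up.
- warming_plate: warming plate, place of the blue dish: fixed white housing 120 mm (x) by 130 mm (y), 40 mm high, with a dark grey round metal plate 100 mm across whose top is 45 mm above the bench; a display and a blue knob on its -x face. Origin at the centre of the underside, straight below the plate's centre, z up. The plate is not hot.
- discard_pan: discard pan, place of the green dish: fixed open rectangular stainless-steel pan, outside 130 mm (x) by 160 mm (y), walls 3 mm thick with a rolled rim 5 mm thick, rim top 25 mm and floor 3 mm above the bench. Origin at the centre of the underside, z up, y along the longer side.
- tube_rack: bystander, loose, leave it alone: blue test-tube rack 60 mm (x) by 130 mm (y), holding ten capped tubes, 100 mm high to the caps. Origin at the centre of its underside, z up.
- flask: bystander, loose, leave it alone: small conical glass flask with a dark rubber stopper, 64 mm across at the foot, 116 mm high. Origin at the centre of its underside, z up.
Not all that is in view belongs to the job. What is shaped like the discard_pan but turquoise is not meant.

How it is judged:
By the outcome, as a careful person would: the job done as asked, in the order asked, and still so for the second after the job is handed in, with the robot touching nothing.
It also fails if it takes over 144 s, if anything falls off the work surface, if the arm or the gripper's body presses on something with over 40 N, if the wrist force passes 120 N, or if a joint passes its speed limit or range.

### The arm

A 6-joint arm with a two-finger parallel gripper is mounted at the origin on the work surface. World frame = base frame: x ahead of the robot, y to its left, z up, the work surface at z = 0. Lengths are in m, angles in rad, forces in N, time in s.
With the tool pointing down it reaches from about 0.375 to 0.9 m from the base axis. Payload 3.1 kg.
Tool frame: the origin (TCP) lies midway between the tips of the shut fingers; the grasp point (between the pads) lies 19 mm behind it; x points along the fingers, z is the direction in which the jaws open and shut, and the axes are right-handed (so a half turn about x gives the same grasp; the last joint's range is limited). The gripper opens to 87 mm and grips with 3 to 60 N. Pads are 19 mm wide; open, the fingers measure 117 mm over their backs; the gripper's body (75 mm by 190 mm) begins 51 mm behind the grasp point.
Start: joints at [-1.282, 0.527, 1.433, -0, 1.181, -0.178], TCP at [0.281, -0.558, 0.223] pointing down, gripper open.
Joint ranges: [-3.08, 3.08], [-0.75, 2.2], [0.22, 2.44], [-1.43, 4.57], [0, 2.65], [-2.85, 2.85]. Speed limits (rad/s): [2.79, 2.79, 3.14, 3.14, 3.14, 3.14].

### API

Orientations are given as a unit quaternion [x, y, z, w].
In Python, from rig import robot, optics, workorder gives the robot as it stands.
- The arm moves only by the tool arm_command, never from a script. Its argument "plan" is a list of rows, each a list of 7 numbers: the shift along the tool's x, y, z in cm, then the turn, a rotation vector about the tool's x, y, z in rad, then the finger opening in cm, from 0 to 8.7. In form: [[x, y, z, ax, ay, az, gripper], ...]. A call has 1 to 12 rows; each row shifts and turns the pose as measured when the row begins, along the tool's axes as they then stand; what a row does not reach is not made up. A row lasts 1/8 s, in which the tool goes at most 62.5 mm and 10.7 degrees, less where a joint would pass 70% of its speed; a pose out of reach is approached as far as the arm can. A call with a gripper value outside its range is refused whole. The fingers move at their own pace and stop on an object; "grip_force" is the grip in N (left out, the last holds). Time passes only in rows, so rows that do not move let the fingers close. It gives the time, the measured TCP pose, the force and the opening at its end, in the units of the state.
- robot.get_obs(): the state, without advancing time (a new reading comes with each control period).
- optics.camera(name): name is "side" or "top"; returns (picture, depth): 480x640x3 uint8, blue, green, red; 480x640 float32, m along the optical axis (not along the pixel's ray), 0 where there is no reading.
- optics.camera_info(name): a dict with "mtx" (3x3 intrinsics, pixels), "position" and "rotation" of the camera in the world. Camera axes: x right, y down, z forward; pixel columns grow to the right and rows downward; lengths in m; the calibration is good to about 2 mm. A picture is of the moment at which its call begins. camera_info takes no time and is no camera call.
- workorder.hand_in(): hands the job in, once; it reports no verdict.
The state is a dict: "time": time; "q": joint angles; "joint_velocities": joint speeds; "joint_torque": joint torques, N m; "position": TCP position; "tool_rot": TCP orientation; "ft_force": force on the tool from outside, world axes, zero at the start; "moment": the same for the moment, N m; "grip_width": finger opening in m.
Only numpy, scipy, OpenCV 4.12 (cv2) and the standard library are available. Lean on these libraries where they do the work, as an engineer would, in place of code of your own. Each camera call takes 0.05 s, during which the arm holds its last target. There are 200 camera calls.

## Working session

There is one attempt and no reset: what is moved stays moved. The work goes in short steps, Python scripts to look and compute and a tool call to move; the robot and the scene stay as the last step left them, time stands still between calls to the robot, and variables do not carry over. Pictures are saved under pics/ and viewed, about 12 in all and at most 16, crops included, and the job is handed in when it is done.

Besides the shell and the picture viewer there is one more tool, called after ">>>" as name(argument=value, ...) on one line, values as JSON. arm_command: Moves the arm, as the interface text tells. Its arguments: {"type":"object","properties":{"plan":{"type":"array"},"grip_force":{"type":"number"}},"required":["plan"]}

```bash
mkdir -p pics; ls
python3 - <<'E'
from rig import robot, optics
import cv2
for n in("top","side"):
    p,d=optics.camera(n); cv2.imwrite(f"pics/{n}0.png",p)
    i=optics.camera_info(n); print(n,i)
o=robot.get_obs(); print(o)
E
```

```text
pics
top {'mtx': array([[549.50007116,   0.        , 325.16045086],
       [  0.        , 549.50007116, 233.68103227],
       [  0.        ,   0.        ,   1.        ]]), 'position': array([0.47163889, 0.11465568, 1.56811219]), 'rotation': array([-0.70655846,  0.70693717, -0.01867343,  0.02581248])}
side {'mtx': array([[604.48855989,   0.        , 336.8928076 ],
       [  0.        , 604.48855989, 242.59274558],
       [  0.        ,   0.        ,   1.        ]]), 'position': array([ 0.17985771, -1.37948972,  0.93947753]), 'rotation': array([ 0.85756712, -0.09938073,  0.06869912, -0.49998253])}
{'time': 0.1, 'q': array([-1.28254221e+00,  5.28411273e-01,  1.43371662e+00,  3.93517864e-06,
        1.18142853e+00, -1.78497685e-01]), 'joint_velocities': array([-0.00083056, -0.0008127 , -0.00356765, -0.00208141,  0.00110753,
       -0.00097031]), 'joint_torque': array([-5.38148906e-04, -4.40987241e+01, -1.77150518e+01,  6.33988366e-02,
        5.34049748e-02, -4.06898391e-05]), 'position': array([ 0.28108674, -0.55751061,  0.22166441]), 'tool_rot': array([ 0.3712785 ,  0.60259292, -0.37035004,  0.60156038]), 'ft_force': array([ 0.32138089, -0.17223559,  0.3180633 ]), 'moment': array([ 0.0725511 , -0.00441271, -0.027588  ]), 'grip_width': 0.08687562404100195}
```

View pics/top0.png

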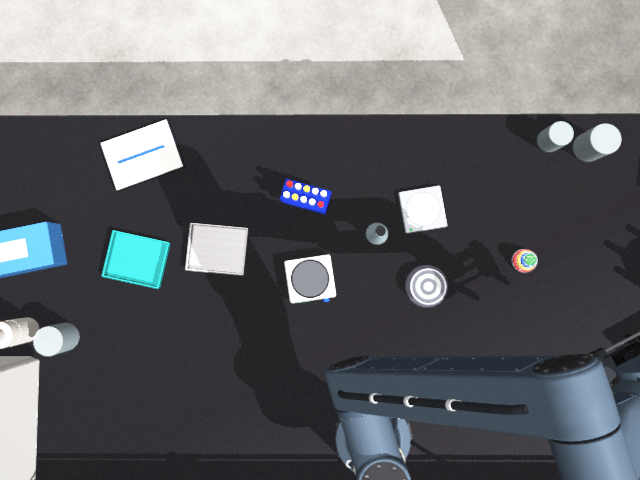

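View pics/side0.png

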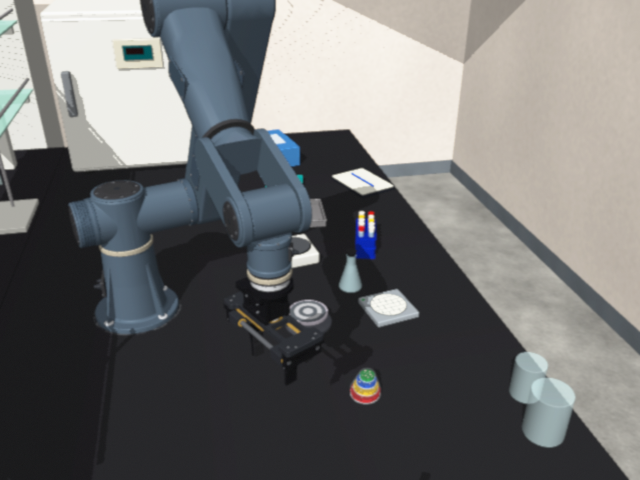

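Top view: stack at (525,261), lit plate (423,209), turntable (428,287), warming plate (310,279), flask (376,234), rack (306,196). There are two pans: (217,249) is grey steel and fits the description. (136,260) is turquoise, so it is not meant. I'll measure now and confirm in a crop.

```bash
cat > h.py <<'E'
import numpy as np, cv2
from rig import robot, optics
from scipy.spatial.transform import Rotation as R
def cloud(n="top"):
    p,d=optics.camera(n); i=optics.camera_info(n); K=i["mtx"]
    v,u=np.mgrid[:480,:640]
    c=np.stack([(u-K[0,2])/K[0,0]*d,(v-K[1,2])/K[1,1]*d,d],-1)
    return p,R.from_quat(i["rotation"]).apply(c.reshape(-1,3)).reshape(480,640,3)+i["position"],d
def pix2(n,u,v,z):
    i=optics.camera_info(n); r=R.from_quat(i["rotation"]).apply(np.linalg.inv(i["mtx"])@[u,v,1])
    return i["position"]+r*(z-i["position"][2])/r[2]
def state():
    o=robot.get_obs(); r=R.from_quat(o["tool_rot"])
    print("t",round(o["time"],2),"pos",o["position"].round(4),"F",o["ft_force"].round(1),"w",round(o["grip_width"],4)); print(r.as_matrix().round(4)); return o,r
E
python3 - <<'E'
from h import *
p,W,d=cloud(); z=W[...,2]
print("bench z",np.median(z[300:340,100:280][d[300:340,100:280]>0]))
for n,u,v,h,zl,zh in [("light",423,209,32,.012,.03),("turn",428,287,28,.028,.05),("warm",310,279,34,.035,.06),("pan",217,249,40,.015,.04),("turq",136,260,40,.015,.04),
  ("rack",306,196,30,.02,.13),("flask",376,234,20,.01,.13),("stack",525,261,18,.006,.08),("green",525,261,18,.05,.07)]:
    s=np.s_[v-h:v+h,u-h:u+h]; m=(z[s]>zl)&(z[s]<zh)&(d[s]>0); P=W[s][m]
    q=P[:,:2].astype(np.float32)*1000
    print(n,len(q),"zmed",P[:,2].__array__() .mean().round(4),"rect",[np.round(a,1) for a in cv2.minAreaRect(q)],"circ",[np.round(a,1) for a in cv2.minEnclosingCircle(q)],"mean",q.mean(0).round(1))
hsv=cv2.cvtColor(p,cv2.COLOR_BGR2HSV)
a=cv2.resize(p[225:295,485:565],None,fx=5,fy=5,interpolation=cv2.INTER_CUBIC)
b=cv2.resize(p[210:300,95:255],None,fx=2.5,fy=2.5)
c=cv2.resize(p[180:320,270:460],None,fx=2.5,fy=2.5,interpolation=cv2.INTER_CUBIC)
o=np.zeros((600,800,3),np.uint8); o[:350,:400]=cv2.resize(a,(400,350)); o[:225,400:800]=b; o[250:600,325:800]=c
cv2.imwrite("pics/crop1.png",o)
E
```

```text
bench z -0.0013196581371315297
light 1622 zmed 0.0175 rect [array([ 638.2, -133.1]), array([119.8, 158.8]), np.float64(9.4)] circ [array([ 639.1, -139.7]), np.float64(86.8)] mean [ 640.1 -146. ]
turn 1011 zmed 0.0356 rect [array([ 423.9, -156.3]), array([98.1, 97.1]), np.float64(89.9)] circ [array([ 422.6, -155.5]), np.float64(50.2)] mean [ 423.1 -155.7]
warm 1829 zmed 0.042 rect [array([443.8, 171.8]), array([120.7, 129.9]), np.float64(8.0)] circ [array([445.1, 171.8]), np.float64(84.4)] mean [444.4 172. ]
pan 425 zmed 0.0222 rect [array([528. , 436.9]), array([166.6, 134.9]), np.float64(84.7)] circ [array([527.2, 436.2]), np.float64(103.4)] mean [528.2 440.6]
turq 437 zmed 0.0222 rect [array([498.7, 666.4]), array([169. , 135.3]), np.float64(77.8)] circ [array([498.2, 666.1]), np.float64(104.3)] mean [498.8 671.6]
rack 1092 zmed 0.0755 rect [array([673.8, 183.8]), array([130.9,  61. ]), np.float64(73.9)] circ [array([673.3, 184.2]), np.float64(71.1)] mean [670.7 182.9]
flask 350 zmed 0.0566 rect [array([582. , -19.2]), array([58. , 79.6]), np.float64(76.7)] circ [array([581.4, -27.3]), np.float64(43.9)] mean [569.2 -13.3]
stack 495 zmed 0.0346 rect [array([ 496.5, -433.5]), array([98.4, 93.3]), np.float64(89.9)] circ [array([ 503.6, -435.9]), np.float64(53.8)] mean [ 494.4 -424.8]
green 134 zmed 0.0568 rect [array([ 497.7, -432.6]), array([35.6, 35.2]), np.float64(79.7)] circ [array([ 497. , -434.3]), np.float64(21.3)] mean [ 497.2 -432.9]
```

View pics/crop1.png

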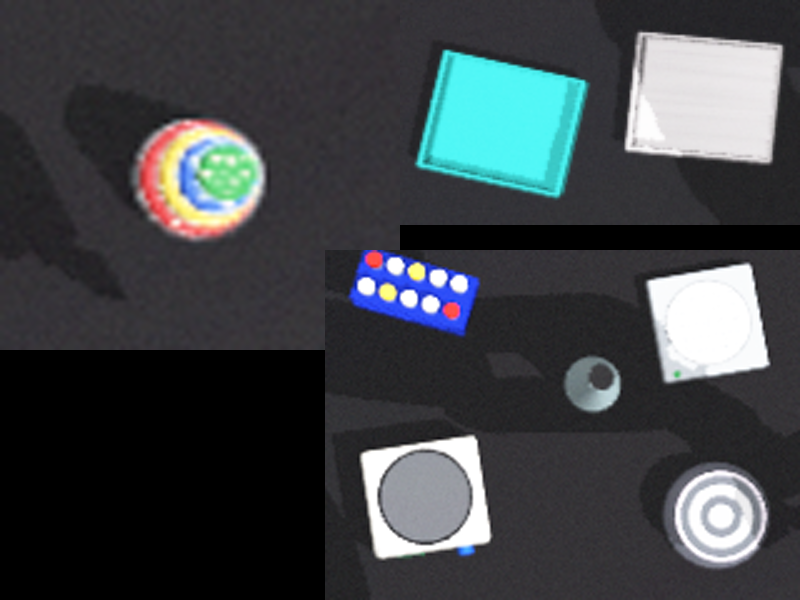

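The crop confirms it: the grey steel pan (right, 217,249) is the one meant, and turquoise is not. The stack is intact with green on top. The flask stands between the lit plate and the warming plate.

Run:
```python
from h import *
state()
p,W,d=cloud(); z=W[...,2]
s=np.s_[180:240,397:450]; m=(z[s]>.012)&(z[s]<.03); q=W[s][m][:,:2].astype(np.float32)*1000
print("light",[np.round(a,1) for a in cv2.minAreaRect(q)],q.mean(0))
g=cv2.cvtColor(p,cv2.COLOR_BGR2GRAY)
for n,u,v,zz in [("lightdisc",423.2,208.8,.019),("flaskfoot",377.2,233.6,.0),("stopper",380.4,230.8,.116)]: print(n,pix2("top",u,v,zz).round(4))
i=optics.camera_info("top"); hsv=cv2.cvtColor(p,cv2.COLOR_BGR2HSV)
s=np.s_[235:290,500:550]
for n,a,b,zz,r in [("green",40,85,.058,17.5)]:
    mm=cv2.inRange(hsv[s],(a,90,60),(b,255,255)); yy,xx=np.nonzero(mm); print(n,len(xx),pix2("top",500+xx.mean(),235+yy.mean(),zz).round(4))
```

```text
t 0.15 pos [ 0.2811 -0.5576  0.2218] F [ 0.  -0.4 -0.5] w 0.0872
[[-5.00e-04  8.93e-01  4.50e-01]
 [ 1.60e-03  4.50e-01 -8.93e-01]
 [-1.00e+00  3.00e-04 -1.60e-03]]
light [array([ 640.8, -146.1]), array([120.2, 121. ]), np.float64(9.9)] [ 640.2445  -146.96912]
lightdisc [ 0.6395 -0.147   0.019 ]
flaskfoot [ 0.5706 -0.0182  0.    ]
stopper [ 0.5707 -0.0169  0.116 ]
green 72 [ 0.4959 -0.4305  0.058 ]
```

>>> arm_command(plan=[[0,0,0,-0.184,0,0,8.7],[0,0,0,-0.184,0,0,8.7],[0,0,0,-0.184,0,0,8.7],[0,0,0,-0.184,0,0,8.7],[0,0,0,-0.184,0,0,8.7],[0,0,0,-0.184,0,0,8.7],[0,2.5,4.3,0,0,0,8.7],[0,2.5,4.3,0,0,0,8.7],[0,2.5,4.3,0,0,0,8.7],[0,2.5,4.3,0,0,0,8.7],[0,2.5,4.3,0,0,0,8.7],[0,0,0,0,0,0,6]], grip_force=6)

```text
time: 1.7
position: [0.498, -0.4236, 0.2187]
tool_rot: [-0.006, 0.708, 0.01, 0.706]
ft_force: [-1.3, -0.2, -0.0]
grip_width: 0.0827
```

```bash
python3 -c "
from h import *
state()"
```

```text
t 1.7 pos [ 0.498  -0.4236  0.2187] F [-1.3 -0.2 -0. ] w 0.0827
[[-0.002  -0.0215  0.9998]
 [ 0.0058  0.9998  0.0215]
 [-1.      0.0058 -0.0019]]
```

>>> arm_command(plan=[[0,-0.8,0,0,-0.002,-0.006,5],[4,0,0,0,0,0,5],[4,0,0,0,0,0,5],[4,0,0,0,0,0,5],[0,0,0,0,0,0,5],[0,0,0,0,0,0,5]])

```text
time: 2.45
position: [0.494, -0.4413, 0.0981]
tool_rot: [-0.008, 0.706, 0.002, 0.708]
ft_force: [0.3, -0.5, 0.2]
grip_width: 0.0504
```

Run:
```python
from h import *
state()
p,d=optics.camera("side"); cv2.imwrite("pics/s1.png",cv2.resize(p[270:420,290:440],None,fx=4,fy=4,interpolation=cv2.INTER_CUBIC))
```

```text
t 2.45 pos [ 0.494  -0.4413  0.0981] F [ 0.3 -0.5  0.2] w 0.0504
[[ 0.0024 -0.0135  0.9999]
 [-0.0078  0.9999  0.0136]
 [-1.     -0.0078  0.0023]]
```

View pics/s1.png

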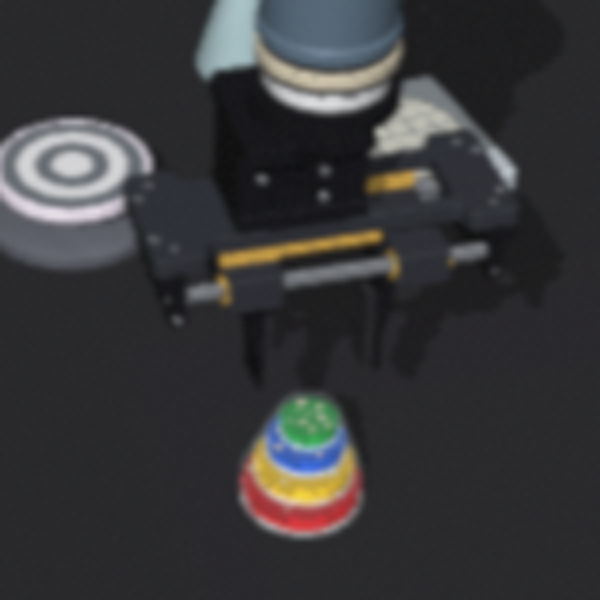

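The picture shows the open jaws straddling the stack in its x direction, high above green (310,420 in the crop). I'll trim position and tilt.

>>> arm_command(plan=[[0,0.9,0.3,0,0.002,0.007,5],[0,0,0,0,0,0,5],[2,0,0,0,0,0,5],[0,0,0,0,0,0,5],[0,0,0,0,0,0,5]])

```text
time: 3.12
position: [0.4986, -0.4331, 0.0808]
tool_rot: [-0.007, 0.706, 0.003, 0.709]
ft_force: [0.3, 0.3, 0.2]
grip_width: 0.0499
```

```bash
python3 -c "
from h import *
state()"
```

```text
t 3.12 pos [ 0.4986 -0.4331  0.0808] F [0.3 0.3 0.2] w 0.0499
[[ 0.0043 -0.0143  0.9999]
 [-0.0056  0.9999  0.0143]
 [-1.     -0.0056  0.0042]]
```

>>> arm_command(plan=[[1.5,0,-0.1,0,0.004,0.005,5],[1.2,0,0,0,0,0,5],[0,0,0,0,0,0,5],[0,0,0,0,0,0,5]])

```text
time: 3.62
position: [0.4972, -0.4329, 0.051]
tool_rot: [-0.005, 0.707, 0.005, 0.707]
ft_force: [1.1, -0.7, 0.3]
grip_width: 0.05
```

```bash
python3 -c "
from h import *
state()"
```

```text
t 3.62 pos [ 0.4972 -0.4329  0.051 ] F [ 1.1 -0.7  0.3] w 0.05
[[-0.0011 -0.0141  0.9999]
 [ 0.001   0.9999  0.0141]
 [-1.      0.001  -0.0011]]
```

>>> arm_command(plan=[[0.3,0,0,0,0,0,5],[0,0,0,0,0,0,3],[0,0,0,0,0,0,3],[0,0,0,0,0,0,3],[0,0,0,0,0,0,3],[0,0,0,0,0,0,3]])

```text
time: 4.38
position: [0.4977, -0.4335, 0.0489]
tool_rot: [-0.005, 0.707, 0.005, 0.707]
ft_force: [-0.8, -1.1, -0.8]
grip_width: 0.0344
```

```bash
python3 -c "
from h import *
state()"
```

```text
t 4.38 pos [ 0.4977 -0.4335  0.0489] F [-0.8 -1.1 -0.8] w 0.0344
[[ 2.000e-04 -1.420e-02  9.999e-01]
 [-7.000e-04  9.999e-01  1.420e-02]
 [-1.000e+00 -7.000e-04  2.000e-04]]
```

>>> arm_command(plan=[[-1,0,0,0,0,0,3],[-2.5,0,0,0,0,0,3],[-4,0,0,0,0,0,3],[-4,0,0,0,0,0,3],[-3,0,0,0,0,0,3],[-1.5,0,0,0,0,0,3],[0,0,0,0,0,0,3]], grip_force=8)

```text
time: 5.25
position: [0.4976, -0.4333, 0.2166]
tool_rot: [-0.006, 0.707, 0.004, 0.707]
ft_force: [-0.2, -0.2, -0.6]
grip_width: 0.0345
```

Run:
```python
from h import *
state()
p,d=optics.camera("side"); a=cv2.resize(p[230:420,270:450],None,fx=3,fy=3,interpolation=cv2.INTER_CUBIC)
cv2.imwrite("pics/s2.png",a)
```

```text
t 5.25 pos [ 0.4976 -0.4333  0.2166] F [-0.2 -0.2 -0.6] w 0.0345
[[ 9.000e-04 -1.410e-02  9.999e-01]
 [-1.500e-03  9.999e-01  1.410e-02]
 [-1.000e+00 -1.500e-03  8.000e-04]]
```

View pics/s2.png

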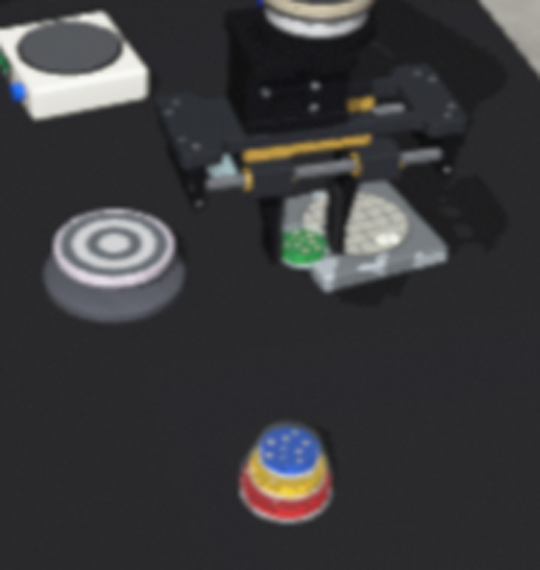

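Green is held level at the fingertips (crop 302,247), and the other three stay stacked (288,475). Carrying it to the pan.

>>> arm_command(plan=[[0,2,0.1,0,0,0,3],[0,4,0.2,0,0,0,3],[0,5,0.2,0,0,0,3],[0,5,0.2,0,0,0,3],[0,5,0.3,0,0,0,3],[0,5,0.3,0,0,0,3],[0,5,0.3,0,0,0,3],[0,5,0.3,0,0,0,3],[0,5,0.3,0,0,0,3],[0,5,0.3,0,0,0,3],[0,5,0.3,0,0,0,3],[0,5,0.3,0,0,0,3]])

```text
time: 6.8
position: [0.5037, 0.1589, 0.2048]
tool_rot: [0.004, 0.72, 0.011, 0.694]
ft_force: [0.4, -0.2, -1.0]
grip_width: 0.0349
```

>>> arm_command(plan=[[0,5,0.3,0,0,0,3],[0,5,0.2,0,0,0,3],[0,5,0.2,0,0,0,3],[0,5,0.2,0,0,0,3],[0,4,0.1,0,0,0,3],[0,2.5,0,0,0,0,3],[0,1,0,0,0,0,3],[0,0,0,0,0,0,3],[0,0,0,0,0,0,3]])

```text
time: 7.92
position: [0.4902, 0.4462, 0.1963]
tool_rot: [-0.004, 0.73, 0.01, 0.683]
ft_force: [-0.8, 0.6, 0.3]
grip_width: 0.0342
```

Run:
```python
from h import *
state()
p,W,d=cloud(); cv2.imwrite("pics/t2.png",p); z=W[...,2]
i=optics.camera_info("top"); 
s=np.s_[235:290,500:550]; zz=z[s]; P=W[s]
for n,a,b,r in [("blue",.038,.053,23),("yel",.026,.038,28.5),("red",.010,.022,34)]:
    m=(zz>a)&(zz<b); q=P[m][:,:2].astype(np.float32)*1000; print(n,len(q),[np.round(x,1) for x in cv2.minAreaRect(q)],[np.round(x,1) for x in cv2.minEnclosingCircle(q)])
```

```text
t 7.92 pos [0.4902 0.4462 0.1963] F [-0.8  0.6  0.3] w 0.0342
[[-0.0658 -0.0198  0.9976]
 [ 0.0088  0.9998  0.0205]
 [-0.9978  0.0101 -0.0656]]
blue 213 [array([ 495.9, -433.3]), array([46.1, 41.5]), np.float64(89.9)] [array([ 496.2, -433.2]), np.float64(23.7)]
yel 110 [array([ 496.1, -431. ]), array([53., 56.]), np.float64(0.1)] [array([ 495.5, -431.8]), np.float64(29.1)]
red 122 [array([ 485.4, -437.7]), array([ 80. , 138.2]), np.float64(82.1)] [array([ 482.1, -465.5]), np.float64(69.6)]
```

View pics/t2.png

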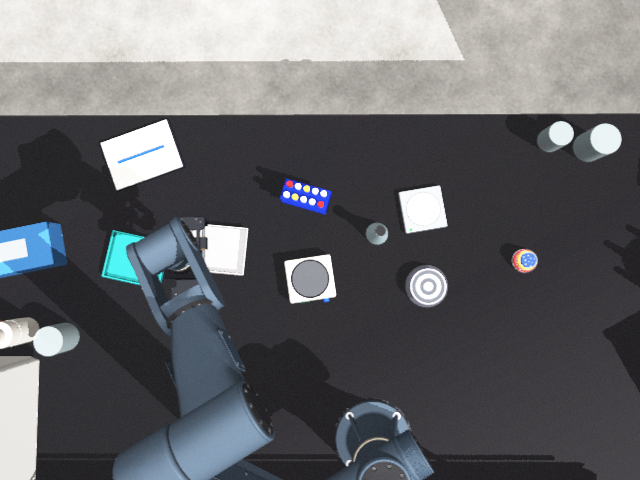

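Arm is over the pan, stack of three at (525,261), nothing else moved. Fixing the tilt that built up in the fast move (I'll go slower from here), then centring.

>>> arm_command(plan=[[0,-0.4,1.3,0,-0.033,-0.005,3],[0,-0.4,1.3,0,-0.033,-0.004,3],[0,0,1.2,0,0,0,3],[0,0,0,0,0,0,3],[0,0,0,0,0,0,3]])

```text
time: 8.6
position: [0.5331, 0.4356, 0.1958]
tool_rot: [-0.005, 0.705, 0.006, 0.709]
ft_force: [-0.5, 0.2, -0.7]
grip_width: 0.0346
```

```bash
python3 -c "
from h import *
state()"
```

```text
t 8.6 pos [0.5331 0.4356 0.1958] F [-0.5  0.2 -0.7] w 0.0346
[[ 6.300e-03 -1.560e-02  9.999e-01]
 [ 8.000e-04  9.999e-01  1.560e-02]
 [-1.000e+00  7.000e-04  6.300e-03]]
```

>>> arm_command(plan=[[2,0,-0.3,0,0.006,0,3],[3,0,0,0,0,0,3],[3,0,0,0,0,0,3],[3,0,0,0,0,0,3],[3,0,0,0,0,0,3],[2,0,0,0,0,0,3],[0,0,0,0,0,0,3],[0,0,0,0,0,0,3]])

```text
time: 9.6
position: [0.5243, 0.4352, 0.024]
tool_rot: [-0.007, 0.71, 0.005, 0.704]
ft_force: [-0.7, 0.4, -0.3]
grip_width: 0.0347
```

```bash
python3 -c "
from h import *
state()"
```

```text
t 9.6 pos [0.5243 0.4352 0.024 ] F [-0.7  0.4 -0.3] w 0.0347
[[-0.0082 -0.018   0.9998]
 [-0.0026  0.9998  0.0179]
 [-1.     -0.0024 -0.0082]]
```

>>> arm_command(plan=[[0.5,0,0,0,-0.008,0.002,3],[0.5,0,0,0,0,0,3],[0.2,0,0,0,0,0,3],[0,0,0,0,0,0,3],[0,0,0,0,0,0,3]])

```text
time: 10.22
position: [0.5264, 0.4365, 0.0148]
tool_rot: [-0.005, 0.705, 0.007, 0.709]
ft_force: [0.3, 0.1, -0.7]
grip_width: 0.0346
```

```bash
python3 -c "
from h import *
state()"
```

```text
t 10.22 pos [0.5264 0.4365 0.0148] F [ 0.3  0.1 -0.7] w 0.0346
[[ 0.0059 -0.018   0.9998]
 [ 0.003   0.9998  0.018 ]
 [-1.      0.0029  0.006 ]]
```

>>> arm_command(plan=[[0.3,0,0,0,0.004,-0.002,3],[0.2,0,0,0,0,0,3],[0.1,0,0,0,0,0,3],[0,0,0,0,0,0,3],[0,0,0,0,0,0,3]])

```text
time: 10.85
position: [0.5265, 0.4365, 0.0084]
tool_rot: [-0.006, 0.706, 0.007, 0.708]
ft_force: [0.5, 0.7, -0.4]
grip_width: 0.0344
```

```bash
python3 -c "
from h import *
state()"
```

```text
t 10.85 pos [0.5265 0.4365 0.0084] F [ 0.5  0.7 -0.4] w 0.0344
[[ 1.800e-03 -1.790e-02  9.998e-01]
 [ 8.000e-04  9.998e-01  1.790e-02]
 [-1.000e+00  7.000e-04  1.800e-03]]
```

1.5 mm left by my reckoning; easing down until contact or nominal height.

>>> arm_command(plan=[[0.1,0,0,0,0.002,0,3],[0.1,0,0,0,0,0,3],[0,0,0,0,0,0,3],[0,0,0,0,0,0,3]])

```text
time: 11.35
position: [0.5266, 0.4366, 0.0066]
tool_rot: [-0.006, 0.707, 0.007, 0.707]
ft_force: [0.1, 0.0, -0.2]
grip_width: 0.0347
```

```bash
python3 -c "
from h import *
for _ in range(1): state()"
```

```text
t 11.35 pos [0.5266 0.4366 0.0066] F [ 0.1  0.  -0.2] w 0.0347
[[-0.     -0.018   0.9998]
 [ 0.001   0.9998  0.018 ]
 [-1.      0.001  -0.    ]]
```

>>> arm_command(plan=[[0.1,0,0,0,0,0,3],[0,0,0,0,0,0,3],[0,0,0,0,0,0,3]])

```text
time: 11.72
position: [0.5268, 0.4367, 0.0066]
tool_rot: [-0.006, 0.707, 0.007, 0.707]
ft_force: [0.4, -1.8, 0.9]
grip_width: 0.0345
```

Contact. The height no longer follows the command and the force is rising. Releasing.

>>> arm_command(plan=[[0,0,0,0,0,0,3.8],[0,0,0,0,0,0,4.4],[0,0,0,0,0,0,5],[0,0,0,0,0,0,5],[-1,0,0,0,0,0,5],[-3,0,0,0,0,0,5],[-4,0,0,0,0,0,5],[-4,0,0,0,0,0,5],[-4,0,0,0,0,0,5],[-2,0,0,0,0,0,5.8],[0,0,0,0,0,0,5.8]])

```text
time: 13.1
position: [0.5271, 0.4367, 0.1956]
tool_rot: [-0.005, 0.706, 0.007, 0.708]
ft_force: [0.3, -0.8, -0.4]
grip_width: 0.0568
```

>>> arm_command(plan=[[0,-2,0,0,0,0,5.8],[0,-4,0,0,0,0,5.8],[0,-4,0,0,0,0,5.8],[0,-4,0,0,0,0,5.8],[0,-4,0,0,0,0,5.8],[0,-4,0,0,0,0,5.8],[0,-4,0,0,0,0,5.8],[0,-4,0,0,0,0,5.8],[0,-4,0,0,0,0,5.8],[0,-4,0,0,0,0,5.8],[0,-4,0,0,0,0,5.8],[0,-4,0,0,0,0,5.8]])

```text
time: 14.6
position: [0.5179, -0.0488, 0.1806]
tool_rot: [-0.008, 0.719, 0.005, 0.695]
ft_force: [0.4, -0.6, 0.4]
grip_width: 0.0578
```

Run:
```python
from h import *
state()
p,d=optics.camera("top"); cv2.imwrite("pics/t3.png",cv2.resize(p[200:300,170:270],None,fx=4,fy=4,interpolation=cv2.INTER_CUBIC))
```

```text
t 14.6 pos [ 0.5179 -0.0488  0.1806] F [ 0.4 -0.6  0.4] w 0.0578
[[-0.0331 -0.0184  0.9993]
 [-0.0058  0.9998  0.0182]
 [-0.9994 -0.0052 -0.0332]]
```

View pics/t3.png

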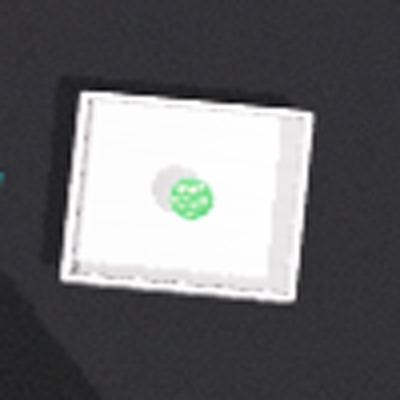

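Green lies flat, mid-pan (crop 190,198). Next is blue, at (0.496,-0.433).

>>> arm_command(plan=[[0,-4,0,0,-0.01,0,5.8],[-0.2,-4,0,0,-0.01,0,5.8],[-0.2,-4,-0.5,0,-0.01,0.003,5.8],[0,-4,-0.5,0,0,0.003,5.8],[0,-4,-0.5,0,0,0,5.8],[0,-4,-0.3,0,0,0,5.8],[0,-4,0,0,0,0,5.8],[0,-4,0,0,0,0,5.8],[0,-2.5,0,0,0,0,5.8],[0,-1,0,0,0,0,5.8],[0,0,0,0,0,0,5.8],[0,0,0,0,0,0,5.8]])

```text
time: 16.15
position: [0.4835, -0.4172, 0.1686]
tool_rot: [0.004, 0.718, 0.009, 0.695]
ft_force: [0.7, 0.8, 0.9]
grip_width: 0.0579
```

```bash
python3 -c "
from h import *
state()"
```

```text
t 16.15 pos [ 0.4835 -0.4172  0.1686] F [0.7 0.8 0.9] w 0.0579
[[-0.0326 -0.0068  0.9994]
 [ 0.0195  0.9998  0.0074]
 [-0.9993  0.0197 -0.0325]]
```

>>> arm_command(plan=[[0,-1,0.7,0,-0.02,-0.012,5.8],[0,-0.5,0.4,0,-0.012,-0.008,5.8],[0,0,0,0,0,0,5.8],[2.5,0,0,0,0,0,5.8],[2.5,0,0,0,0,0,5.8],[1.5,0,0,0,0,0,5.8],[0,0,0,0,0,0,5.8],[0,0,0,0,0,0,5.8]])

```text
time: 17.15
position: [0.4978, -0.4315, 0.1039]
tool_rot: [-0.006, 0.705, 0.002, 0.709]
ft_force: [-0.6, -0.6, 0.6]
grip_width: 0.058
```

```bash
python3 -c "
from h import *
state()"
```

```text
t 17.15 pos [ 0.4978 -0.4315  0.1039] F [-0.6 -0.6  0.6] w 0.058
[[ 0.0046 -0.0111  0.9999]
 [-0.0045  0.9999  0.0111]
 [-1.     -0.0045  0.0046]]
```

>>> arm_command(plan=[[1,-0.1,-0.1,0,0.004,0.004,5.8],[2,0,0,0,0,0,5.8],[1.5,0,0,0,0,0,5.8],[0.8,0,0,0,0,0,5.8],[0.4,0,0,0,0,0,5.8],[0,0,0,0,0,0,5.8],[0,0,0,0,0,0,5.8]])

```text
time: 18.02
position: [0.4974, -0.4334, 0.0439]
tool_rot: [-0.005, 0.707, 0.003, 0.708]
ft_force: [0.4, -0.3, 0.3]
grip_width: 0.058
```

```bash
python3 -c "
from h import *
state()"
```

```text
t 18.02 pos [ 0.4974 -0.4334  0.0439] F [ 0.4 -0.3  0.3] w 0.058
[[ 0.0015 -0.0111  0.9999]
 [-0.0017  0.9999  0.0111]
 [-1.     -0.0017  0.0015]]
```

>>> arm_command(plan=[[0.5,0,-0.1,0,0.001,0.001,5.8],[0.4,0,0,0,0,0,5.8],[0,0,0,0,0,0,5.8],[0,0,0,0,0,0,4],[0,0,0,0,0,0,4],[0,0,0,0,0,0,4],[0,0,0,0,0,0,4],[0,0,0,0,0,0,4]])

```text
time: 19.02
position: [0.4968, -0.434, 0.0355]
tool_rot: [-0.005, 0.706, 0.003, 0.708]
ft_force: [-0.4, -0.4, -1.1]
grip_width: 0.0455
```

```bash
python3 -c "
from h import *
state()"
```

```text
t 19.02 pos [ 0.4968 -0.434   0.0355] F [-0.4 -0.4 -1.1] w 0.0455
[[ 0.0019 -0.011   0.9999]
 [-0.0024  0.9999  0.011 ]
 [-1.     -0.0024  0.0018]]
```

>>> arm_command(plan=[[-0.6,0,0,0,0,0,4],[-1.5,0,0,0,0,0,4],[-3,0,0,0,0,0,4],[-4,0,0,0,0,0,4],[-4,0,0,0,0,0,4],[-3,0,0,0,0,0,4],[-1,0,0,0,0,0,4],[0,1,0,0,0,0,4],[0,2,0,0,0,0,4],[0,3,-0.2,0,0,0,4],[0,3,-0.2,0,0,0,4],[0,3,-0.2,0,0,0,4]])

```text
time: 20.52
position: [0.4858, -0.3044, 0.2109]
tool_rot: [-0.002, 0.708, 0.005, 0.706]
ft_force: [0.6, 0.8, -0.3]
grip_width: 0.0461
```

Run:
```python
from h import *
state()
p,d=optics.camera("side"); cv2.imwrite("pics/s3.png",cv2.resize(p[230:420,230:450],None,fx=3,fy=3,interpolation=cv2.INTER_CUBIC))
```

```text
t 20.52 pos [ 0.4858 -0.3044  0.2109] F [ 0.6  0.8 -0.3] w 0.0461
[[-0.0039 -0.0094  0.9999]
 [ 0.0048  0.9999  0.0094]
 [-1.      0.0048 -0.0038]]
```

View pics/s3.png

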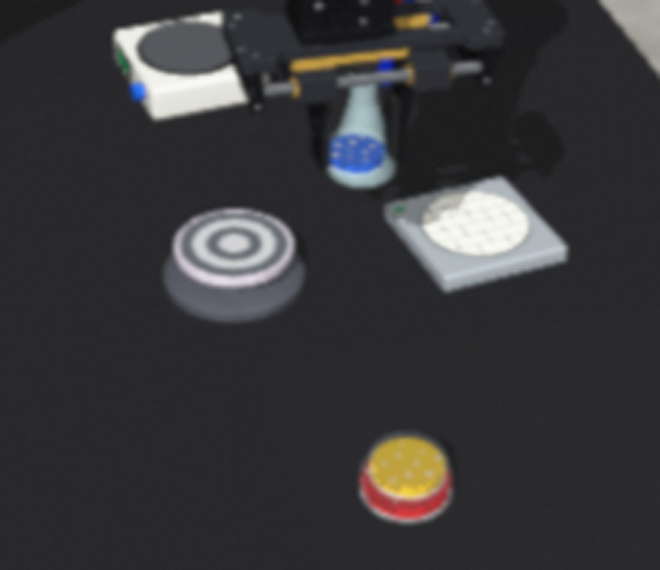

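Blue is held level (crop 357,153). Yellow on red stays put (406,475).

>>> arm_command(plan=[[0,3,-0.2,0,-0.002,-0.002,4],[0,3.5,-0.2,0,-0.002,-0.002,4],[0,3.5,-0.2,0,-0.002,0,4],[0,3.5,-0.2,0,-0.002,0,4],[0,3.5,-0.2,0,-0.002,0,4],[0,3.5,-0.2,0,-0.002,0,4],[0,3.5,-0.2,0,-0.002,0,4],[0,3.5,-0.2,0,-0.002,0,4],[0,3.5,-0.2,0,-0.002,0,4],[0,3.5,-0.2,0,-0.002,0,4],[0,3,-0.2,0,-0.002,0,4],[0,2,0,0,0,0,4]])

```text
time: 22.08
position: [0.4344, 0.1248, 0.2028]
tool_rot: [0.003, 0.715, 0.015, 0.699]
ft_force: [0.6, -0.1, -0.3]
grip_width: 0.0451
```

>>> arm_command(plan=[[0,1,0,0,0,0,4],[0,0,0,0,0,0,4],[0,0,0,0,0,0,4]])

```text
time: 22.45
position: [0.4305, 0.1365, 0.2012]
tool_rot: [0.001, 0.717, 0.016, 0.697]
ft_force: [-0.0, 0.2, -0.5]
grip_width: 0.0454
```

```bash
python3 -c "
from h import *
state()"
```

```text
t 22.45 pos [0.4305 0.1365 0.2012] F [-0.   0.2 -0.5] w 0.0454
[[-0.0297 -0.0207  0.9993]
 [ 0.0243  0.9995  0.0214]
 [-0.9993  0.025  -0.0292]]
```

>>> arm_command(plan=[[0,1.2,0.5,0,-0.015,-0.012,4],[0,1.4,0.6,0,-0.014,-0.012,4],[0,0.9,0.4,0,0,0,4],[0,0,0,0,0,0,4],[0,0,0,0,0,0,4]])

```text
time: 23.08
position: [0.4456, 0.1689, 0.2008]
tool_rot: [-0.006, 0.708, 0.005, 0.707]
ft_force: [0.1, 0.1, -0.1]
grip_width: 0.0455
```

```bash
python3 -c "
from h import *
state()"
```

```text
t 23.07 pos [0.4456 0.1689 0.2008] F [ 0.1  0.1 -0.1] w 0.0455
[[-1.300e-03 -1.530e-02  9.999e-01]
 [-9.000e-04  9.999e-01  1.530e-02]
 [-1.000e+00 -9.000e-04 -1.400e-03]]
```

>>> arm_command(plan=[[1,0.3,-0.1,0,0,0,4],[2.5,0,0,0,0,0,4],[3,0,0,0,0,0,4],[2.5,0,0,0,0,0,4],[2,0,0,0,0,0,4],[1,0,0,0,0,0,4],[0.5,0,0,0,0,0,4],[0,0,0,0,0,0,4],[0,0,0,0,0,0,4]])

```text
time: 24.2
position: [0.4442, 0.1705, 0.0706]
tool_rot: [-0.005, 0.707, 0.004, 0.707]
ft_force: [0.3, -0.2, 0.2]
grip_width: 0.0454
```

```bash
python3 -c "
from h import *
state()"
```

```text
t 24.2 pos [0.4442 0.1705 0.0706] F [ 0.3 -0.2  0.2] w 0.0454
[[-9.000e-04 -1.230e-02  9.999e-01]
 [-8.000e-04  9.999e-01  1.230e-02]
 [-1.000e+00 -8.000e-04 -9.000e-04]]
```

>>> arm_command(plan=[[0.6,0.1,0,0,-0.001,0.001,4],[0.6,0,0,0,0,0,4],[0.4,0,0,0,0,0,4],[0.2,0,0,0,0,0,4],[0,0,0,0,0,0,4],[0,0,0,0,0,0,4]])

```text
time: 24.95
position: [0.445, 0.1718, 0.0524]
tool_rot: [-0.004, 0.706, 0.005, 0.708]
ft_force: [-0.6, 0.1, -0.3]
grip_width: 0.0454
```

```bash
python3 -c "
from h import *
state()"
```

```text
t 24.95 pos [0.445  0.1718 0.0524] F [-0.6  0.1 -0.3] w 0.0454
[[ 2.600e-03 -1.250e-02  9.999e-01]
 [ 6.000e-04  9.999e-01  1.250e-02]
 [-1.000e+00  6.000e-04  2.600e-03]]
```

>>> arm_command(plan=[[0.1,0,0,0,0.002,0,4],[0.1,0,0,0,0,0,4],[0.1,0,0,0,0,0,4],[0,0,0,0,0,0,4],[0,0,0,0,0,0,4]])

```text
time: 25.58
position: [0.4453, 0.1718, 0.0494]
tool_rot: [-0.004, 0.707, 0.005, 0.708]
ft_force: [0.3, 0.9, 0.6]
grip_width: 0.0454
```

>>> arm_command(plan=[[0.1,0,0,0,0,0,4],[0,0,0,0,0,0,4],[0,0,0,0,0,0,4]])

```text
time: 25.95
position: [0.4455, 0.1719, 0.0493]
tool_rot: [-0.004, 0.706, 0.005, 0.708]
ft_force: [0.5, 0.2, -0.4]
grip_width: 0.0455
```

Contact at the reckoned height. Releasing and returning for yellow.

>>> arm_command(plan=[[0,0,0,0,0,0,4.9],[0,0,0,0,0,0,5.5],[0,0,0,0,0,0,6],[0,0,0,0,0,0,6],[-1,0,0,0,0,0,6],[-3,0,0,0,0,0,6],[-4,0,0,0,0,0,6.8],[-4,0,0,0,0,0,6.8],[-2,0,0,0,0,0,6.8],[0,0,0,0,0,0,6.8]])

```text
time: 27.2
position: [0.445, 0.1717, 0.1959]
tool_rot: [-0.004, 0.706, 0.005, 0.708]
ft_force: [-0.1, 0.0, -0.3]
grip_width: 0.0675
```

>>> arm_command(plan=[[0,-2,0.2,0,0,0,6.8],[-0.1,-4,0.4,0,-0.003,0,6.8],[-0.1,-4,0.4,0,-0.003,0,6.8],[-0.1,-4,0.4,0,-0.003,0,6.8],[-0.1,-4,0.4,0,-0.003,0,6.8],[-0.1,-4,0.4,0,-0.003,0,6.8],[-0.1,-4,0.4,0,-0.003,0,6.8],[-0.1,-4,0.4,0,-0.003,0,6.8],[-0.1,-4,0.4,0,-0.003,0,6.8],[-0.1,-4,0.4,0,-0.003,0,6.8],[-0.1,-4,0.4,0,-0.003,0,6.8],[-0.1,-4,0.4,0,-0.003,0,6.8]])

```text
time: 28.7
position: [0.4902, -0.2961, 0.1939]
tool_rot: [-0.002, 0.701, 0.01, 0.713]
ft_force: [0.1, -0.6, -0.1]
grip_width: 0.0685
```

>>> arm_command(plan=[[0,-4,0.2,0,-0.003,0,6.8],[0,-4,0.2,0,-0.003,0,6.8],[0,-3,0,0,0,0,6.8],[0,-1,0,0,0,0,6.8],[0,0,0,0,0,0,6.8],[0,0,0,0,0,0,6.8]])

```text
time: 29.45
position: [0.4927, -0.4178, 0.1842]
tool_rot: [0.004, 0.702, 0.013, 0.712]
ft_force: [0.7, 1.1, -0.3]
grip_width: 0.0677
```

Run:
```python
from h import *
state()
p,W,d=cloud(); cv2.imwrite("pics/t4.png",cv2.resize(p[180:320,170:460],None,fx=2.5,fy=2.5,interpolation=cv2.INTER_CUBIC)); z=W[...,2]
hsv=cv2.cvtColor(p,cv2.COLOR_BGR2HSV)
mm=cv2.inRange(hsv[240:320,275:345],(95,90,60),(130,255,255)); mm[50:]=0; yy,xx=np.nonzero(mm); print("blue",len(xx),pix2("top",275+xx.mean(),240+yy.mean(),.059).round(4))
s=np.s_[240:320,275:345]; m=(z[s]>.051)&(z[s]<.07); q=W[s][m][:,:2]; print(len(q),q.mean(0))
```

```text
t 29.45 pos [ 0.4927 -0.4178  0.1842] F [ 0.7  1.1 -0.3] w 0.0677
[[ 0.0147 -0.0136  0.9998]
 [ 0.0238  0.9996  0.0132]
 [-0.9996  0.0236  0.015 ]]
blue 146 [0.4454 0.1731 0.059 ]
224 [0.44491835 0.17240092]
```

View pics/t4.png

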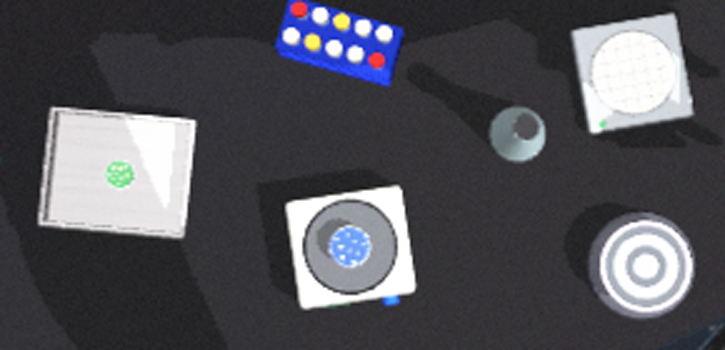

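Blue sits centred on the warming plate (crop 350,246), measured within about 1 mm. Rack and flask are in place. Now yellow.

>>> arm_command(plan=[[0,-0.6,0.1,0,0.007,-0.012,6.8],[0,-0.6,0.2,0,0.007,-0.011,6.8],[2,0,0,0,0,0,6.8],[3,0,0,0,0,0,6.8],[2.5,0,0,0,0,0,6.8],[1.5,0,0,0,0,0,6.8],[0,0,0,0,0,0,6.8],[0,0,0,0,0,0,6.8]])

```text
time: 30.5
position: [0.5003, -0.4308, 0.0954]
tool_rot: [-0.01, 0.705, 0.003, 0.709]
ft_force: [-0.4, -0.6, 0.5]
grip_width: 0.0684
```

```bash
python3 -c "
from h import *
state()"
```

```text
t 30.5 pos [ 0.5003 -0.4308  0.0954] F [-0.4 -0.6  0.5] w 0.0684
[[ 0.0046 -0.0184  0.9998]
 [-0.0088  0.9998  0.0185]
 [-1.     -0.0089  0.0044]]
```

>>> arm_command(plan=[[0.5,0,-0.4,0,0.004,0.008,6.8],[1.5,0,0,0,0,0,6.8],[2,0,0,0,0,0,6.8],[1.5,0,0,0,0,0,6.8],[0.7,0,0,0,0,0,6.8],[0.2,0,0,0,0,0,6.8],[0,0,0,0,0,0,6.8],[0,0,0,0,0,0,6.8]])

```text
time: 31.5
position: [0.4968, -0.4319, 0.0282]
tool_rot: [-0.007, 0.706, 0.006, 0.708]
ft_force: [0.6, -0.1, 0.7]
grip_width: 0.068
```

```bash
python3 -c "
from h import *
state()"
```

```text
t 31.5 pos [ 0.4968 -0.4319  0.0282] F [ 0.6 -0.1  0.7] w 0.068
[[ 0.0017 -0.0183  0.9998]
 [-0.0024  0.9998  0.0183]
 [-1.     -0.0024  0.0016]]
```

>>> arm_command(plan=[[0.4,0,-0.1,0,0.001,0.002,6.8],[0.4,0,0,0,0,0,6.8],[0,0,0,0,0,0,6.8],[0,0,0,0,0,0,5.2],[0,0,0,0,0,0,5.2],[0,0,0,0,0,0,5.2],[0,0,0,0,0,0,5.2],[0,0,0,0,0,0,5.2]], grip_force=10)

```text
time: 32.5
position: [0.4962, -0.4325, 0.0209]
tool_rot: [-0.007, 0.706, 0.006, 0.708]
ft_force: [-0.2, 0.3, -1.5]
grip_width: 0.0566
```

```bash
python3 -c "
from h import *
state()"
```

```text
t 32.5 pos [ 0.4962 -0.4325  0.0209] F [-0.2  0.3 -1.5] w 0.0566
[[ 0.002  -0.0184  0.9998]
 [-0.002   0.9998  0.0184]
 [-1.     -0.002   0.0019]]
```

>>> arm_command(plan=[[-0.6,0,0,0,0,0,5.2],[-1.5,0,0,0,0,0,5.2],[-3,0,0,0,0,0,5.2],[-3,0,0,0,0,0,5.2],[-2,0,0,0,0,0,5.2],[-0.5,1,-0.2,0,0,0,5.2],[0,2,-0.5,0,0,0,5.2],[0,3,-0.8,0,-0.002,0,5.2],[0,3,-0.8,0,-0.002,0,5.2],[0,3,-0.8,0,-0.002,-0.002,5.2],[0,3,-0.8,0,-0.002,-0.002,5.2],[0,3,-0.8,0,-0.002,-0.002,5.2]])

```text
time: 34.0
position: [0.4425, -0.2453, 0.1335]
tool_rot: [-0.009, 0.702, 0.003, 0.712]
ft_force: [-0.1, 0.2, -0.6]
grip_width: 0.0566
```

>>> arm_command(plan=[[0,3,-0.6,0,-0.002,0,5.2],[0,2.5,-0.3,0,0,0,5.2],[0,1,0,0,0,0,5.2],[0,0,0,0,0,0,5.2],[0,0,0,0,0,0,5.2]])

```text
time: 34.62
position: [0.4289, -0.174, 0.1328]
tool_rot: [-0.009, 0.703, 0.005, 0.711]
ft_force: [0.8, 0.1, -0.2]
grip_width: 0.0564
```

```bash
python3 -c "
from h import *
state()"
```

```text
t 34.62 pos [ 0.4289 -0.174   0.1328] F [ 0.8  0.1 -0.2] w 0.0564
[[ 0.0122 -0.019   0.9997]
 [-0.0058  0.9998  0.0191]
 [-0.9999 -0.006   0.0121]]
```

>>> arm_command(plan=[[0,0.9,-0.2,0,0.006,0.003,5.2],[0,0.8,-0.2,0,0.005,0.003,5.2],[0,0,0,0,0,0,5.2],[1,0,0,0,0,0,5.2],[2,0,0,0,0,0,5.2],[2,0,0,0,0,0,5.2],[1,0,0,0,0,0,5.2],[0.5,0,0,0,0,0,5.2],[0,0,0,0,0,0,5.2],[0,0,0,0,0,0,5.2]])

```text
time: 35.88
position: [0.4262, -0.159, 0.0646]
tool_rot: [-0.007, 0.706, 0.005, 0.708]
ft_force: [-0.4, 0.2, -0.0]
grip_width: 0.0568
```

```bash
python3 -c "
from h import *
state()"
```

```text
t 35.88 pos [ 0.4262 -0.159   0.0646] F [-0.4  0.2 -0. ] w 0.0568
[[ 0.0032 -0.0166  0.9999]
 [-0.0019  0.9999  0.0166]
 [-1.     -0.002   0.0032]]
```

>>> arm_command(plan=[[0.5,0.3,-0.2,0,0.003,0.002,5.2],[0.6,0,0,0,0,0,5.2],[0.6,0,0,0,0,0,5.2],[0.3,0,0,0,0,0,5.2],[0,0,0,0,0,0,5.2],[0,0,0,0,0,0,5.2]])

```text
time: 36.62
position: [0.4246, -0.1562, 0.0439]
tool_rot: [-0.006, 0.707, 0.006, 0.708]
ft_force: [0.4, -0.5, 0.7]
grip_width: 0.0565
```

```bash
python3 -c "
from h import *
state()"
```

```text
t 36.62 pos [ 0.4246 -0.1562  0.0439] F [ 0.4 -0.5  0.7] w 0.0565
[[ 1.600e-03 -1.680e-02  9.999e-01]
 [-9.000e-04  9.999e-01  1.680e-02]
 [-1.000e+00 -9.000e-04  1.600e-03]]
```

>>> arm_command(plan=[[0.1,0,-0.1,0,0.002,0.001,5.2],[0.1,0,0,0,0,0,5.2],[0.1,0,0,0,0,0,5.2],[0,0,0,0,0,0,5.2],[0,0,0,0,0,0,5.2]])

```text
time: 37.25
position: [0.4237, -0.1564, 0.041]
tool_rot: [-0.006, 0.707, 0.006, 0.707]
ft_force: [-0.0, 0.1, -0.2]
grip_width: 0.0566
```

>>> arm_command(plan=[[0.1,0,0,0,0,0,5.2],[0,0,0,0,0,0,5.2],[0,0,0,0,0,0,5.2]])

```text
time: 37.62
position: [0.4239, -0.1565, 0.0408]
tool_rot: [-0.006, 0.707, 0.006, 0.707]
ft_force: [-0.2, 0.2, -0.7]
grip_width: 0.0564
```

Contact. Releasing and going back for red.

>>> arm_command(plan=[[0,0,0,0,0,0,6],[0,0,0,0,0,0,6.5],[0,0,0,0,0,0,7],[0,0,0,0,0,0,7],[-1,0,0,0,0,0,7],[-3,0,0,0,0,0,7],[-3,0,0,0,0,0,8.2],[-2,0,0,0,0,0,8.2],[0,0,0,0,0,0,8.2],[0,-2,0.5,0,0,0,8.2],[0,-4,1,0,0,0,8.2],[0,-4,1,0,0,0,8.2]])

```text
time: 39.12
position: [0.4497, -0.2573, 0.1332]
tool_rot: [-0.007, 0.708, 0.008, 0.706]
ft_force: [0.4, -0.0, 1.4]
grip_width: 0.0817
```

>>> arm_command(plan=[[0,-4,1,0,0,0,8.2],[0,-4,1,0,0,0,8.2],[0,-4,1,0,0,0,8.2],[0,-2,0.5,0,0,0,8.2],[0,-1,0,0,0,0,8.2],[0,0,0,0,0,0,8.2],[0,0,0,0,0,0,8.2]])

```text
time: 40.0
position: [0.4856, -0.4206, 0.1235]
tool_rot: [-0.003, 0.71, 0.007, 0.704]
ft_force: [-0.0, 0.8, -0.2]
grip_width: 0.082
```

Run:
```python
from h import *
state()
p,d=optics.camera("side"); cv2.imwrite("pics/s5.png",cv2.resize(p[230:420,230:450],None,fx=3,fy=3,interpolation=cv2.INTER_CUBIC))
```

```text
t 40.0 pos [ 0.4856 -0.4206  0.1235] F [-0.   0.8 -0.2] w 0.082
[[-0.0081 -0.014   0.9999]
 [ 0.0067  0.9999  0.0141]
 [-0.9999  0.0068 -0.008 ]]
```

View pics/s5.png

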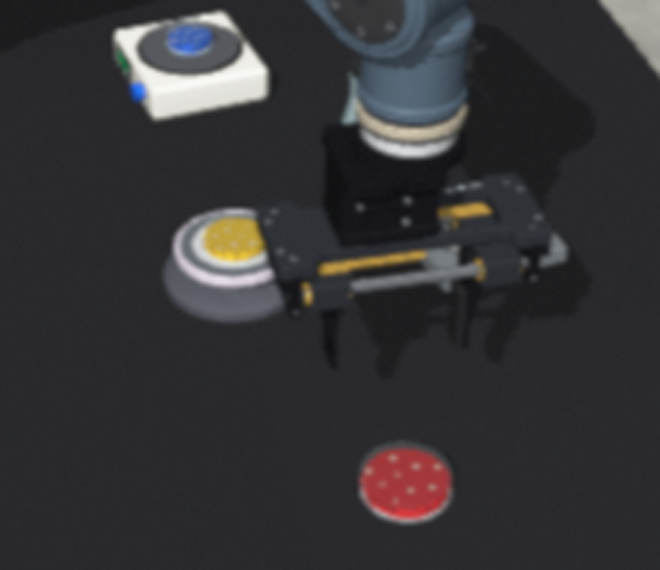

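Yellow is on the turntable (crop 236,240). Red is alone on the bench (406,482).

Run:
```python
from h import *
p=cv2.imread("pics/s5.png"); h=cv2.cvtColor(p,cv2.COLOR_BGR2HSV)
m=cv2.inRange(h,(0,100,80),(8,255,255))|cv2.inRange(h,(170,100,80),(180,255,255)); m[:400]=0
c=max(cv2.findContours(m,0,2)[0],key=cv2.contourArea); (x,y),_,_=cv2.fitEllipse(c)
print(x,y,[pix2("side",230+(x-1)/3,230+(y-1)/3,z).round(4) for z in(.011,.016)])
```

```text
405.75244140625 482.5037841796875 [array([ 0.4933, -0.4347,  0.011 ]), array([ 0.4916, -0.4398,  0.016 ])]
```

>>> arm_command(plan=[[0,-0.5,0.5,0,-0.004,-0.004,8.4],[0,-0.5,0.4,0,-0.004,-0.003,8.4],[1,0,0,0,0,0,8.4],[2,0,0,0,0,0,8.4],[2.5,0,0,0,0,0,8.4],[1.5,0,0,0,0,0,8.4],[0.5,0,0,0,0,0,8.4],[0,0,0,0,0,0,8.4],[0,0,0,0,0,0,8.4]])

```text
time: 41.18
position: [0.4968, -0.4293, 0.0464]
tool_rot: [-0.007, 0.706, 0.006, 0.708]
ft_force: [0.0, 0.2, 0.6]
grip_width: 0.0841
```

```bash
python3 -c "
from h import *
state()"
```

```text
t 41.17 pos [ 0.4968 -0.4293  0.0464] F [0.  0.2 0.6] w 0.0841
[[ 0.0017 -0.0176  0.9998]
 [-0.002   0.9998  0.0176]
 [-1.     -0.002   0.0017]]
```

>>> arm_command(plan=[[0.5,-0.4,-0.1,0,0.002,0.002,8.4],[1,0,0,0,0,0,8.4],[1,0,0,0,0,0,8.4],[0.6,0,0,0,0,0,8.4],[0.2,0,0,0,0,0,8.4],[0,0,0,0,0,0,8.4],[0,0,0,0,0,0,8.4]])

```text
time: 42.05
position: [0.4963, -0.4343, 0.0122]
tool_rot: [-0.007, 0.707, 0.006, 0.707]
ft_force: [1.0, -1.0, -0.2]
grip_width: 0.0839
```

```bash
python3 -c "
from h import *
state()"
```

```text
t 42.05 pos [ 0.4963 -0.4343  0.0122] F [ 1.  -1.  -0.2] w 0.0839
[[ 9.000e-04 -1.740e-02  9.998e-01]
 [-1.500e-03  9.998e-01  1.740e-02]
 [-1.000e+00 -1.500e-03  9.000e-04]]
```

>>> arm_command(plan=[[0.4,0,0,0,0.001,0.001,8.4],[0.4,0,0,0,0,0,8.4],[0,0,0,0,0,0,8.4],[0,0,0,0,0,0,6.2],[0,0,0,0,0,0,6.2],[0,0,0,0,0,0,6.2],[0,0,0,0,0,0,6.2],[0,0,0,0,0,0,6.2],[0,0,0,0,0,0,6.2]], grip_force=12)

```text
time: 43.18
position: [0.4966, -0.4347, 0.0042]
tool_rot: [-0.007, 0.707, 0.006, 0.707]
ft_force: [-0.4, 0.2, -0.6]
grip_width: 0.0674
```

```bash
python3 -c "
from h import *
state()"
```

```text
t 43.17 pos [ 0.4966 -0.4347  0.0042] F [-0.4  0.2 -0.6] w 0.0674
[[ 5.000e-04 -1.760e-02  9.998e-01]
 [-1.400e-03  9.998e-01  1.760e-02]
 [-1.000e+00 -1.400e-03  5.000e-04]]
```

>>> arm_command(plan=[[-0.6,0,0,0,0,0,6.2],[-1.5,0,0,0,0,0,6.2],[-3,0,0,0,0,0,6.2],[-3,0,0,0,0,0,6.2],[-2,0,0,0,0,0,6.2],[-1,1,0.5,0,0,0,6.2],[0,2,1,0,0,0,6.2],[0,3,1.6,0,0,0,6.2],[0,3,1.6,0,0,0,6.2],[0,3,1.6,0,0,0,6.2],[0,3,1.6,0,0,0,6.2],[0,3,1.6,0,0,0,6.2]])

```text
time: 44.68
position: [0.59, -0.2386, 0.1188]
tool_rot: [-0.004, 0.709, 0.007, 0.706]
ft_force: [1.0, 1.3, -0.6]
grip_width: 0.0679
```

>>> arm_command(plan=[[0,3,1.6,0,0,0,6.2],[0,2,1,0,0,0,6.2],[0,1,0.4,0,0,0,6.2],[0,0,0,0,0,0,6.2],[0,0,0,0,0,0,6.2]])

```text
time: 45.3
position: [0.6173, -0.1656, 0.1145]
tool_rot: [-0.005, 0.712, 0.013, 0.702]
ft_force: [0.2, -0.2, -0.6]
grip_width: 0.0676
```

Run:
```python
from h import *
state()
p,W,d=cloud(); z=W[...,2]
s=np.s_[262:315,402:455]; print("turn disc")
m=(z[s]>.043)&(z[s]<.06); q=W[s][m][:,:2]*1000; print("yellow",len(q),q.mean(0))
p,d=optics.camera("side"); cv2.imwrite("pics/s6.png",cv2.resize(p[200:400,270:450],None,fx=3,fy=3,interpolation=cv2.INTER_CUBIC))
```

```text
t 45.3 pos [ 0.6173 -0.1656  0.1145] F [ 0.2 -0.2 -0.6] w 0.0676
[[-0.0141 -0.0246  0.9996]
 [ 0.0105  0.9996  0.0248]
 [-0.9998  0.0109 -0.0138]]
turn disc
yellow 0 [nan nan]<stdin>:5: RuntimeWarning: Mean of empty slice.
  ret = um.true_divide(
```

View pics/s6.png

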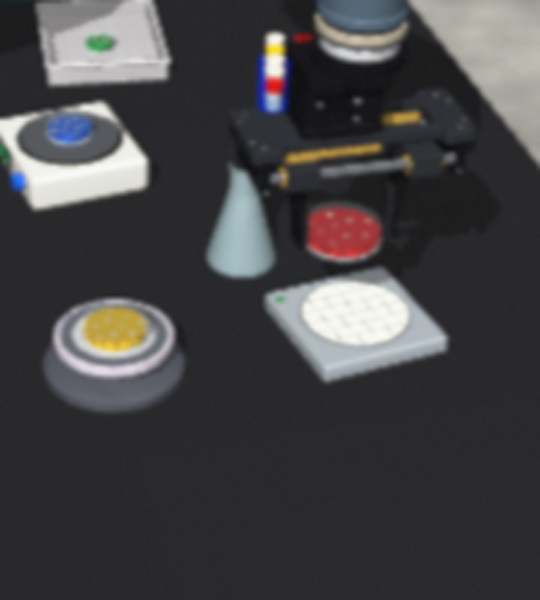

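Red is held level (crop 343,231). The plate's disc is below it (355,312), clear of the flask (240,230), and the other three are in place. Centring and lowering.

>>> arm_command(plan=[[0,0.6,0.7,0,-0.007,-0.005,6.2],[0,0.7,0.9,0,-0.007,-0.005,6.2],[0,0.3,0.6,0,0,0,6.2],[0.5,0,0,0,0,0,6.2],[1.5,0,0,0,0,0,6.2],[2,0,0,0,0,0,6.2],[1.5,0,0,0,0,0,6.2],[0.5,0,0,0,0,0,6.2],[0,0,0,0,0,0,6.2],[0,0,0,0,0,0,6.2]])

```text
time: 46.65
position: [0.6397, -0.1505, 0.0501]
tool_rot: [-0.007, 0.707, 0.007, 0.707]
ft_force: [0.0, 0.0, -0.4]
grip_width: 0.0676
```

```bash
python3 -c "
from h import *
state()"
```

```text
t 46.65 pos [ 0.6397 -0.1505  0.0501] F [ 0.   0.  -0.4] w 0.0676
[[ 3.000e-04 -2.080e-02  9.998e-01]
 [ 4.000e-04  9.998e-01  2.080e-02]
 [-1.000e+00  4.000e-04  3.000e-04]]
```

>>> arm_command(plan=[[0.5,0.3,0,0,0,0,6.2],[0.7,0,0,0,0,0,6.2],[0.6,0,0,0,0,0,6.2],[0.4,0,0,0,0,0,6.2],[0.1,0,0,0,0,0,6.2],[0,0,0,0,0,0,6.2],[0,0,0,0,0,0,6.2]])

```text
time: 47.52
position: [0.6407, -0.1476, 0.0268]
tool_rot: [-0.008, 0.706, 0.007, 0.708]
ft_force: [0.4, 0.4, -0.5]
grip_width: 0.068
```

```bash
python3 -c "
from h import *
state()"
```

```text
t 47.52 pos [ 0.6407 -0.1476  0.0268] F [ 0.4  0.4 -0.5] w 0.068
[[ 2.700e-03 -2.090e-02  9.998e-01]
 [-6.000e-04  9.998e-01  2.090e-02]
 [-1.000e+00 -7.000e-04  2.700e-03]]
```

>>> arm_command(plan=[[0.1,0,0,0,0.003,0,6.2],[0.1,0,0,0,0,0,6.2],[0.1,0,0,0,0,0,6.2],[0,0,0,0,0,0,6.2],[0,0,0,0,0,0,6.2]])

```text
time: 48.15
position: [0.6409, -0.1477, 0.024]
tool_rot: [-0.008, 0.707, 0.007, 0.707]
ft_force: [-0.1, 0.1, -0.1]
grip_width: 0.0674
```

>>> arm_command(plan=[[0.1,0,0,0,0,0,6.2],[0,0,0,0,0,0,6.2],[0,0,0,0,0,0,6.2]])

```text
time: 48.52
position: [0.6411, -0.1478, 0.0232]
tool_rot: [-0.008, 0.707, 0.007, 0.707]
ft_force: [-0.2, -0.5, -0.5]
grip_width: 0.068
```

>>> arm_command(plan=[[0.1,0,0,0,0,0,6.2],[0,0,0,0,0,0,6.2],[0,0,0,0,0,0,6.2]])

```text
time: 48.9
position: [0.6412, -0.1478, 0.0232]
tool_rot: [-0.008, 0.707, 0.007, 0.707]
ft_force: [-0.7, 0.7, 0.1]
grip_width: 0.0674
```

Contact. Releasing, lifting and moving aside for a final look.

>>> arm_command(plan=[[0,0,0,0,0,0,7.1],[0,0,0,0,0,0,7.7],[0,0,0,0,0,0,8.4],[0,0,0,0,0,0,8.4],[-1,0,0,0,0,0,8.4],[-3,0,0,0,0,0,8.4],[-4,0,0,0,0,0,8.4],[-4,0,0,0,0,0,8.4],[-3,0,0,0,0,0,8.4],[0,0,0,0,0,0,8.4],[0,-2,-0.5,0,0,0,8.4],[0,-4,-1,0,0,0,8.4]])

```text
time: 50.4
position: [0.6266, -0.2074, 0.1789]
tool_rot: [-0.009, 0.707, 0.009, 0.707]
ft_force: [0.9, -0.8, 0.3]
grip_width: 0.0843
```

>>> arm_command(plan=[[0,-4,-1,0,0,0,8.4],[0,-4,-1,0,0,0,8.4],[0,-4,-1,0,0,0,8.4],[0,-4,-1,0,0,0,8.4],[0,-4,-1,0,0,0,8.4],[0,-4,-1,0,0,0,8.4],[0,-4,-1,0,0,0,8.4],[0,-2,-0.5,0,0,0,8.4],[0,0,0,0,0,0,8.4],[0,0,0,0,0,0,8.4]])

```text
time: 51.65
position: [0.5405, -0.5257, 0.1584]
tool_rot: [0.001, 0.715, 0.012, 0.699]
ft_force: [-0.2, 0.8, 0.6]
grip_width: 0.0842
```

Run:
```python
from h import *
state()
p,W,d=cloud(); z=W[...,2]
for n,r,c,a,b in [("red",(180,240),(397,450),.026,.045),("light",(180,240),(397,450),.012,.045),("yellow",(260,315),(400,456),.043,.06),("turn",(260,315),(400,456),.028,.06),("blue",(250,310),(280,340),.051,.07),("rack",(166,226),(276,336),.02,.13)]:
    s=np.s_[r[0]:r[1],c[0]:c[1]]; m=(z[s]>a)&(z[s]<b); P=W[s][m]; q=P[:,:2].astype(np.float32)*1000
    print(n,len(q),[np.round(x,1) for x in cv2.minAreaRect(q)],q.mean(0).round(1),"z",P[:,2].mean().round(4),P[:,2].std().round(4))
cv2.imwrite("pics/t7.png",cv2.resize(p[160:330,170:470],None,fx=2.6,fy=2.6,interpolation=cv2.INTER_CUBIC))
```

```text
t 51.65 pos [ 0.5405 -0.5257  0.1584] F [-0.2  0.8  0.6] w 0.0842
[[-0.0237 -0.0157  0.9996]
 [ 0.0179  0.9997  0.0162]
 [-0.9996  0.0183 -0.0234]]
red 460 [array([ 643.5, -145.9]), array([72.3, 68.2]), np.float64(12.8)] [ 640.3 -145.8] z 0.0341 0.0035
light 1634 [array([ 640.9, -146.5]), array([120.3, 120.8]), np.float64(9.4)] [ 639.7 -145.7] z 0.0219 0.0083
yellow 344 [array([ 427. , -163.5]), array([76.8, 68.7]), np.float64(52.5)] [ 423.6 -157.4] z 0.0499 0.0032
turn 1009 [array([ 423.1, -155.5]), array([98.5, 98.1]), np.float64(62.1)] [ 423.5 -154.5] z 0.0404 0.0075
blue 226 [array([441.5, 162.6]), array([66.3, 62.1]), np.float64(68.0)] [444.5 172. ] z 0.0577 0.0033
rack 1088 [array([673.8, 183.5]), array([130.3,  61.2]), np.float64(73.9)] [670.7 183.1] z 0.0756 0.0169
```

View pics/t7.png

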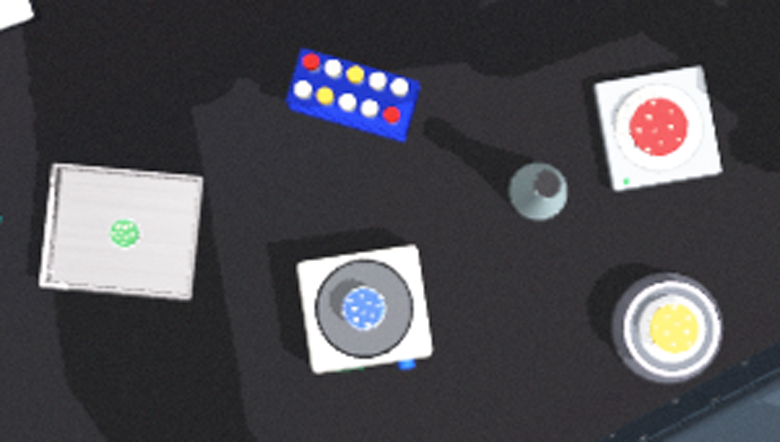

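All four look in place, but yellow appears slightly off the turntable's centre (675,328 against 666,328). I'll check it with cleaner numbers.

Run:
```python
from h import *
p,W,d=cloud(); z=W[...,2]; hsv=cv2.cvtColor(p,cv2.COLOR_BGR2HSV)
s=np.s_[260:315,400:456]; P=W[s]; zz=z[s]
for lo in(.045,.047,.049):
    m=((zz>lo)&(zz<.054)).astype(np.uint8); n,l,st,c=cv2.connectedComponentsWithStats(m); k=1+st[1:,4].argmax(); q=P[l==k][:,:2].astype(np.float32)*1000
    print("yellow depth",lo,len(q),[np.round(x,1) for x in cv2.minAreaRect(q)],[np.round(x,1) for x in cv2.minEnclosingCircle(q)],q.mean(0).round(1))
m=cv2.inRange(hsv[s],(18,90,80),(38,255,255)); n,l,st,c=cv2.connectedComponentsWithStats(m); k=1+st[1:,4].argmax(); print("yellow colour",st[k],c[k]+[400,260],pix2("top",*(c[k]+[400,260]),.050).round(4))
q=P[(zz>.028)&(zz<.06)][:,:2].astype(np.float32)*1000; print("disc",[np.round(x,1) for x in cv2.minEnclosingCircle(q)])
cv2.imwrite("pics/t8.png",cv2.resize(p[s],None,fx=10,fy=10,interpolation=cv2.INTER_CUBIC))
```

```text
yellow depth 0.045 269 [array([ 423.7, -158. ]), array([56.5, 53.1]), np.float64(10.6)] [array([ 423.7, -157.2]), np.float64(28.5)] [ 423.4 -157.3]
yellow depth 0.047 236 [array([ 424.2, -157.9]), array([55.6, 53.1]), np.float64(10.6)] [array([ 423.8, -157.2]), np.float64(28.4)] [ 423.7 -156.6]
yellow depth 0.049 133 [array([ 422.3, -149.2]), array([55.4, 36.2]), np.float64(14.6)] [array([ 423.4, -154. ]), np.float64(27.8)] [ 421.9 -150.8]
yellow colour [ 20  18  18  18 232] [428.59482759 286.10775862] [ 0.4228 -0.1541  0.05  ]
disc [array([ 423.7, -155.4]), np.float64(50.4)]
```

View pics/t8.png

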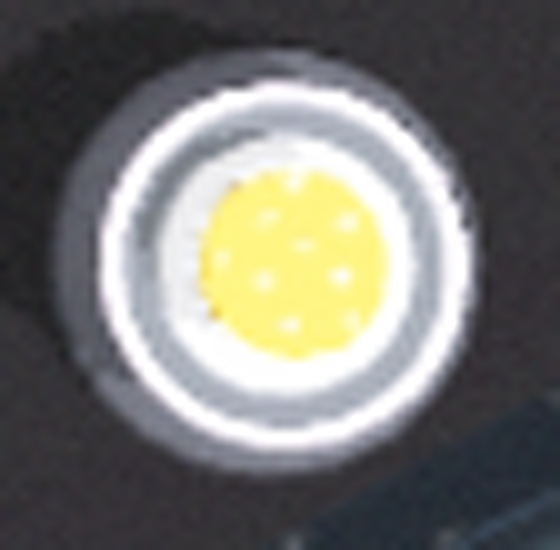

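The crop shows the yellow disc inside the pale ring (295,262). Depth and colour estimates put yellow within about 2 mm of the axis, and the apparent offset is parallax plus the shadowed lid edge. Handing in.

```bash
python3 -c "
from rig import workorder
print(workorder.hand_in())"
```

```text
the job is handed in; nothing more can be done
None
```

I took the stack apart from the top down, set all four dishes in their places and handed the job in at about 52 s of the 144 s allowed. Each dish was lowered until it touched before I let go.

| Dish | Place | Last check |
|---|---|---|
| Green | Discard pan (the steel one) | Lies flat near the middle of the floor, by eye only |
| Blue | Warming plate | Within about 1 mm of the centre |
| Yellow | Turntable | Within about 2 mm of the axis |
| Red | Lit counting plate | Within about 1 mm of the centre |

- **Bystanders:** the rack measured the same before and after. The flask looks unmoved in the pictures.
- **Robot:** the arm ended clear of everything, with the gripper open and empty.
- **Disagreement:** colour and depth differ on yellow's y position, -154 mm against -157 mm, with the turntable axis at -155.5 mm. In the last pictures yellow also looks off-centre. I took that as viewing angle and shadow, and did not move it again.
- **Tilt:** green tilted about 4° for a moment during the carry to the pan, and blue about 2° on its way. I levelled both before setting them down.

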